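# Unhook the photo scale plate and stand it in its holder

## Task

Take the rectangular scale plate off its display peg, raising its grip end to follow the upturned tip as you slide it off, and never let it press on the peg stand with more than 10 N. Then stand it upright in the slotted holder, fully down in the slot and about the middle of it, and let go. Leave the round plate hanging on its peg and do not shift the lens, the bracket or the battery.

Things in the scene. Friction and masses are not known exactly. Their poses are not given: they have to be found in the camera images.
- stand: Fixed display stand: grey foot 100 x 170 x 12 mm, dark steel post and crossbar (highest edge 171 mm). Origin: underside of the foot, middle. Two round steel pegs, 5 mm thick, stick out level along its +x at y = -55 and +55 mm, axis 165 mm high; one plate hangs on each. Each runs straight, then bends and goes on 30 mm turned up (in the stand's x-z plane). They do not spring.
- peg_r (a point): Root of the peg at the stand's y = -55 mm, on its axis, 165 mm high, above the stand's origin in x. Both pegs: the bend lies 60 to 100 mm out from the root along the stand's x, and the upturn rises at 38 to 46 degrees; both differ from peg to peg and are not measured. The tip ends 81 to 124 mm out, its axis 18 to 22 mm above the root.
- peg_l (a point): The same for the peg at the stand's y = +55 mm.
- scale_plate: Rectangular aluminium plate, 56 mm wide (y), 5 thick (x; lowest 5 mm thinned to 3), 146 high, with ruler ticks, 0.08 to 0.17 kg. Origin: middle of its lower edge, z up. Hangs on either peg, 33 to 43 mm out from the root, x along the stand's x. At its top a black grip block, 16 (x) x 26 (y) x 34 mm, from 112 to 146 mm up.
- plate_slot (a point): Centre of the scale plate's slot for the peg: 14 mm wide (y), from 86.5 to 101 mm above the lower edge. Hanging, its upper edge rests on the peg. On the straight peg it has 9.5 mm of play in height, on the upturn only 2 to 4 mm, so the height must there be found by feel.
- plate_grip (a point): Centre of the scale plate's black grip block, 129 mm above its lower edge.
- round_plate: Like the scale plate, with a similar opening, grip block and height (146 mm), but with a round disc 60 mm across below. Hangs on the other peg; to be left there. Origin: lowest point.
- holder: Fixed grey plastic holder, foot 70 x 70 x 8 mm, with an upright channel 50 mm long along its y, open at both ends: gap 7 mm (its x), channel floor 8 mm above the table, straight walls up to 34 mm, then lips that flare out to a gap of about 20 mm at 43 mm height. Origin: underside of the foot, middle of the channel. Either face of the plate may point either way.
- lens: Loose black camera lens standing on the table, 68 mm across, 75 mm high. Origin: middle of its underside. Leave alone.
- bracket: Loose steel angle bracket, 50 x 30 mm, 36 mm high. Origin: middle of its foot's underside. Leave alone.
- battery: Loose black battery pack, 70 x 40 x 22 mm. Origin: middle of its underside. Leave alone.

How it is judged:
By the outcome, as a careful person would: the job done as asked, in the order asked, and still so for the second after the job is handed in, with the robot touching nothing.
It also fails if it takes over 72 s, if anything falls off the work surface, if the arm or the gripper's body presses on something with over 40 N, if the wrist force passes 120 N, or if a joint passes its speed limit or range.

## Robot

A 6-joint arm with a two-finger parallel gripper is mounted at the origin on the work surface. World frame = base frame: x ahead of the robot, y to its left, z up, the work surface at z = 0. Lengths are in m, angles in degrees, forces in N, time in s.
With the tool pointing down it reaches from about 0.325 to 0.775 m from the base axis. Payload 5.5 kg.
Tool frame: the origin (TCP) lies at the centre of the arm's flange, where the gripper is bolted on; the fingertips stand 173 mm ahead of it and the grasp point (between the pads) lies 155 mm ahead of it; z points along the fingers, x is the direction in which the jaws open and shut, and the axes are right-handed (so a half turn about z gives the same grasp; the last joint's range is limited). The gripper opens to 85 mm and grips with 20 to 120 N. Pads are 22 mm wide; open, the fingers measure 114 mm over their backs; the gripper's body (76 mm by 85 mm) begins 54 mm behind the grasp point. The pads swing forward as they close: fully open they stand 13 mm farther back than shut.
Start: joints at [62.126, 5.22, 70.514, -0, 104.267, -3.249], TCP at [0.25, 0.545, 0.405] pointing down, gripper open.
Joint ranges: [-164.24, 164.24], [-49.07, 125.15], [9.68, 141.18], [-86.29, 266.29], [3.28, 154.24], [-151.56, 151.56]. Speed limits (degrees/s): [147.25, 147.25, 172.46, 180, 180, 180].

## Interface

Orientations are given as a 3x3 rotation matrix whose columns are the frame's x, y, z axes.
In Python, from plant import bot gives the robot as it stands.
- The arm moves only by the tool move_arm, never from a script. Its argument "steps" is text: rows parted by semicolons, each of 6 numbers parted by spaces: the shift along the tool's x, y, z in m, then the turn, a rotation vector about the tool's x, y, z in rad. A call has exactly 5 rows; each row shifts and turns the commanded pose from where the row before left it, along the tool's axes as they then stand; what a row does not reach is not made up. A row lasts 1/12 s, in which the tool goes at most 41.7 mm and 7.16 degrees, less where a joint would pass 70% of its speed; a pose out of reach is approached as far as the arm can. A call with a gripper value outside its range is refused whole. "grip" is the finger opening in m, from 0 to 0.0854, set as the call begins (left out, the last holds). The fingers move at their own pace and stop on an object; "newtons" is the grip in N (left out, the last holds). Time passes only in rows, so rows that do not move let the fingers close, or fill a call up. It gives the time, the measured TCP pose, the force and the opening at its end, in the units of the state.
- bot.state(): the state, without advancing time (a new reading comes with each control period).
- bot.capture(name): name is "scene" or "top" or "wrist"; returns a dict with "img" (420x560x3 uint8, red, green, blue), "range_z" (420x560 float32, m along the optical axis (not along the pixel's ray), 0 where there is no reading), "fx", "fy", "cx", "cy" (pixels), "k1" (the pictures are not rectified: a ray, as slopes to the right and down, at radius r is drawn at 1 + k1 r^2 times it, then the intrinsics apply), "xyz" and "attitude" of the camera in the world. Camera axes: x right, y down, z forward; pixel columns grow to the right and rows downward; lengths in m; the calibration is good to about 2 mm. A picture is of the moment at which its call begins.
- bot.sign_off(): hands the job in, once; it reports no verdict.
The state is a dict: "clock": time; "joint_positions": joint angles; "joint_vel": joint speeds; "joint_torque": joint torques, N m; "eef_pos": TCP position; "tool_rot": TCP orientation; "wrist_force": force on the tool from outside, world axes, zero at the start; "torque": the same for the moment, N m; "grip_width": finger opening in m.
Only numpy, scipy, OpenCV 4.12 (cv2) and the standard library are available. Lean on these libraries where they do the work, as an engineer would, in place of code of your own. Each camera call takes 0.05 s, during which the arm holds its last target. There are 200 camera calls.

## Working session

There is one attempt and no reset: what is moved stays moved. The work goes in short steps, Python scripts to look and compute and a tool call to move; the robot and the scene stay as the last step left them, time stands still between calls to the robot, and variables do not carry over. Pictures are saved under pics/ and viewed, about 8 in all and at most 12, crops included, and the job is handed in when it is done.

Besides the shell and the picture viewer there is one more tool, called after ">>>" in YAML: its name, and indented under it one key for each argument. move_arm: Moves the arm, as the interface text tells. Its arguments: {"type":"object","properties":{"steps":{"type":"string"},"grip":{"type":"number"},"newtons":{"type":"number"}},"required":["steps"]}

```bash
ls; mkdir -p pics
cat > h.py <<'E'
import numpy as np, cv2
from plant import bot
def cap(n):
    c=bot.capture(n); np.savez('pics/%s.npz'%n,**{k:v for k,v in c.items()}); return c
def pts(c):
    h,w=c['range_z'].shape
    u,v=np.meshgrid(np.arange(w),np.arange(h))
    K=np.array([[c['fx'],0,c['cx']],[0,c['fy'],c['cy']],[0,0,1.]])
    p=cv2.undistortPoints(np.stack([u,v],-1).reshape(-1,1,2).astype(np.float64),K,np.array([c['k1'],0,0,0.])).reshape(h,w,2)
    z=c['range_z'][...,None]
    P=np.concatenate([p*z,z],-1)@np.array(c['attitude']).T+np.array(c['xyz'])
    P[c['range_z']==0]=np.nan
    return P
E
python3 - <<'E'
from h import *
a=cap('scene');b=cap('top')
cv2.imwrite('pics/a.png',a['img'][...,::-1]);cv2.imwrite('pics/b.png',b['img'][...,::-1])
for c in(a,b): print(c['xyz'],c['attitude'],c['fx'],c['k1'])
print(bot.state())
E
```

```text
pics
[ 0.86186295 -0.39103531  0.63665491] [[ 0.80611637  0.43391513 -0.4023606 ]
 [ 0.59158386 -0.57447569  0.56569093]
 [ 0.01431547 -0.69404275 -0.71979144]] 394.90215856825193 0.03215542459611463
[ 0.42972051 -0.01945077  1.04196011] [[-0.01304867 -0.98391498  0.17816018]
 [-0.99990918  0.01223904 -0.00564271]
 [ 0.00337144 -0.17821763 -0.98398532]] 487.5412736583157 -0.029463321577622135
{'clock': 0.1, 'joint_positions': array([ 6.21259207e+01,  5.26189382e+00,  7.05744083e+01,  1.08231802e-04,
        1.04266456e+02, -3.24737581e+00]), 'joint_vel': array([-0.012195  , -0.10424563, -0.21266174,  0.06577953, -0.00358759,
        0.08198419]), 'joint_torque': array([ 2.08108599e-03, -4.60213709e+01, -4.19218612e+01, -1.46843263e-04,
        1.05888129e-02, -6.09075551e-05]), 'eef_pos': array([0.25004318, 0.54548972, 0.4036369 ]), 'tool_rot': array([[ 4.16703336e-01,  9.09042147e-01, -8.40117533e-04],
       [ 9.09040772e-01, -4.16704170e-01, -1.58452742e-03],
       [-1.79048269e-03, -1.03423228e-04, -9.99998392e-01]]), 'wrist_force': array([ 0.98486277,  0.67529428, -0.41955838]), 'torque': array([0.07905077, 0.00435149, 0.01832936]), 'grip_width': 0.08506294808033991}
```

View pics/a.png

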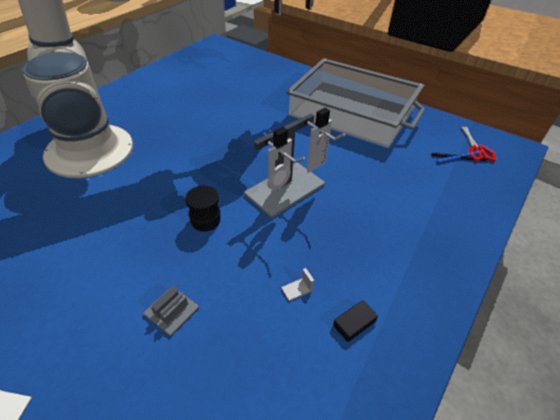

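View pics/b.png

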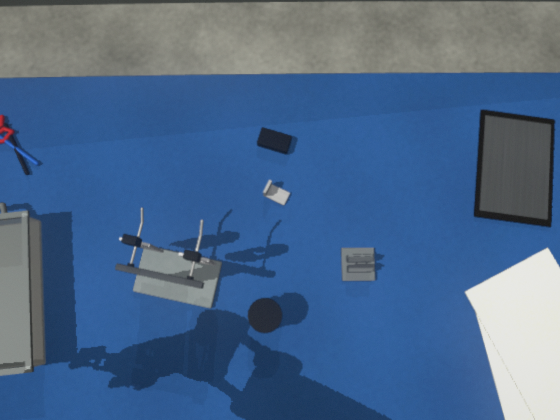

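Run:
```python
from h import *
a=dict(np.load('pics/scene.npz'));b=dict(np.load('pics/top.npz'))
A=pts(a);B=pts(b)
im=np.hstack([cv2.resize(a['img'][95:215,240:350],None,fx=4.5,fy=4.5,interpolation=cv2.INTER_CUBIC)[:540,:495]])
cv2.imwrite('pics/c.png',im[...,::-1])
def show(n,m,P):
    p=P[m]
    if len(p)>5: 
        r=cv2.minAreaRect((p[:,:2]*1000).astype(np.float32)); print(n,len(p),np.round(r[0],1),np.round(r[1],1),round(r[2],1),'z',np.round(np.percentile(p[:,2],[2,50,98])*1000,1))
H,W=B.shape[:2]; v,u=np.mgrid[:H,:W]
def box(n,P,u0,u1,v0,v1,z0,z1): show(n,(u>=u0)&(u<u1)&(v>=v0)&(v<v1)&(P[...,2]>z0)&(P[...,2]<z1),P)
box('foot',B,125,230,235,310,.006,.018)
box('bar',B,110,210,255,295,.14,.18)
box('gripL',B,118,145,230,250,.17,.21)
box('gripR',B,178,212,246,266,.17,.21)
box('pegs-tipL',B,125,150,205,232,.1,.21)
box('pegs-tipR',B,190,210,215,248,.1,.21)
box('holderfoot',B,330,385,240,290,.004,.013)
box('holdertop',B,330,385,240,290,.03,.05)
box('lens',B,240,290,290,340,.05,.1)
box('bracket',B,255,300,175,210,.004,.05)
box('battery',B,250,300,120,160,.01,.05)
for (x,y) in [(131,241),(142,213),(136,238),(126,262),(201,223),(198,250),(192,257),(190,278)]: print(x,y,np.round(B[y-1:y+2,x-1:x+2].reshape(-1,3)[4],4))
```

```text
foot 3062 [485.5 186.8] [127.9 205.2] 0.4 z [ 8.7 12.7 16.4]
bar 756 [500.8 178.8] [163.8  53.8] 77.4 z [164.5 171.5 178. ]
gripL 86 [540.9 232.4] [30.2 39.7] 23.0 z [170.6 191.2 209.7]
gripR 83 [512.3 120.2] [25.1 51.6] 9.8 z [171.2 181.9 207.8]
pegs-tipL 70 [580.9 218.1] [ 5.5 39.8] 75.5 z [165.1 172.1 189.7]
pegs-tipR 79 [554.3 111.1] [ 5.6 47.1] 77.4 z [165.7 170.4 189.8]
holderfoot 750 [ 509.  -197.9] [114.9 103.6] 88.3 z [ 4.2  8.3 12.2]
holdertop 348 [ 509.8 -200. ] [51.  33.8] 89.1 z [31.6 37.5 47.8]
lens 960 [407.4  -2.1] [65.6 67. ] 43.6 z [72.5 75.7 78.9]
bracket 392 [669.2 -30. ] [95.9 76.4] 89.7 z [ 4.1  7.1 38.6]
battery 601 [783.8 -25.5] [70.8 42.5] 72.9 z [12.7 22.5 26.5]
131 241 [0.538  0.2235 0.213 ]
142 213 [0.5927 0.215  0.1811]
136 238 [0.543  0.2148 0.2139]
126 262 [0.5204 0.2939 0.0035]
201 223 [0.5723 0.1078 0.1861]
198 250 [0.5265 0.1157 0.1646]
192 257 [0.5093 0.1182 0.2134]
190 278 [nan nan nan]
```

View pics/c.png

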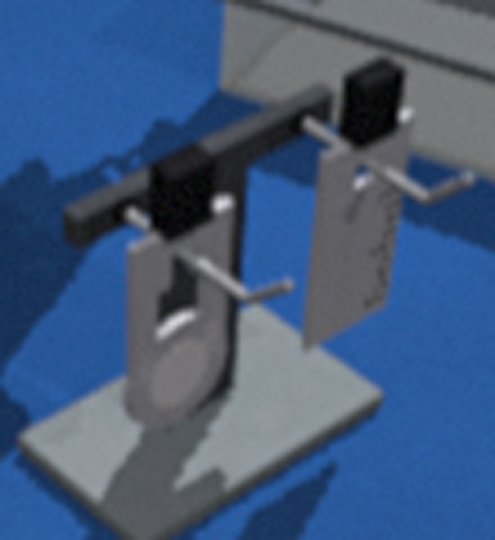

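```bash
cat >> h.py <<'E'
from scipy.spatial.transform import Rotation as Ro
def Rdown(deg):  # tool x at world azimuth deg, z down
    a=np.radians(deg); x=np.array([np.cos(a),np.sin(a),0]); z=np.array([0,0,-1.]); return np.stack([x,np.cross(z,x),z],1)
def delta(pos,R):
    s=bot.state(); T=s['tool_rot']
    print('shift mm',np.round(1000*T.T@(np.array(pos)-s['eef_pos']),1),'rot',np.round(Ro.from_matrix(T.T@R).as_rotvec(),4),'pos',np.round(s['eef_pos'],4))
E
python3 - <<'E'
from h import *
a=dict(np.load('pics/scene.npz'));b=dict(np.load('pics/top.npz'))
A=pts(a);B=pts(b)
def rect(n,p):
    if len(p)<5: print(n,len(p));return
    r=cv2.minAreaRect((p[:,:2]*1000).astype(np.float32)); print(n,len(p),'mean',np.round(p.mean(0)*1000,1),np.round(r[0],1),np.round(r[1],1),round(r[2],1))
def line(n,p):
    v=cv2.fitLine((p[:,:2]*1000).astype(np.float32),cv2.DIST_HUBER,0,.01,.01).ravel(); print(n,len(p),'dir deg',np.degrees(np.arctan2(v[1],v[0])),v[2:])
for n,P,c in(('top',B,b),('scene',A,a)):
    x,y,z=P[...,0],P[...,1],P[...,2]; br=c['img'].max(-1)
    for m,y0,y1 in(('L',.17,.28),('R',.07,.17)):
        s=(x>.45)&(x<.65)&(y>y0)&(y<y1)
        rect(n+' blk'+m,P[s&(z>.205)&(br<70)&(z<.225)])
        q=s&(x>(.555 if m=='L' else .53))&(z>.155)&(z<.2)
        line(n+' peg'+m,P[q])
        d=P[q]; t=(d-d.mean(0))[:,0]; 
        o=np.argsort(d[:,0]); print(np.round(d[o][::6]*1000,0).astype(int).tolist())
    s=(x>.4)&(x<.55)&(y>.08)&(y<.3)&(z>.167)&(z<.176)
    line(n+' bar',P[s])
    s=(abs(x-.51)<.05)&(abs(y+.199)<.05)
    for z0,z1 in((.005,.011),(.038,.048)): rect(n+' hold%g'%z0,P[s&(z>z0)&(z<z1)])
delta([.53,.226,.43],Rdown(77.5))
w=cap('wrist'); print(np.array(bot.state()['tool_rot']).T@(w['xyz']-bot.state()['eef_pos']))
E
```

```text
top blkL 123 mean [540. 225. 213.] [540.3 226.1] [23.8 14.7] 77.9
top pegL 79 dir deg -13.493696 [579.35547 217.70181]
[[556, 224, 171], [560, 221, 168], [564, 221, 170], [567, 219, 169], [571, 219, 168], [575, 222, 167], [579, 220, 168], [582, 219, 171], [585, 217, 174], [588, 218, 177], [591, 215, 180], [594, 214, 184], [597, 213, 187], [600, 213, 190]]
top blkR 132 mean [512.2 119.4 213.1] [512.4 119.9] [24.2 15.2] 76.9
top pegR 79 dir deg -12.92053 [555.1632 110.6715]
[[531, 117, 169], [535, 115, 168], [539, 113, 169], [543, 116, 166], [548, 114, 169], [551, 112, 169], [555, 110, 169], [558, 111, 175], [561, 111, 177], [564, 109, 180], [568, 108, 182], [571, 106, 186], [574, 107, 190], [577, 108, 187]]
top bar 755 dir deg 77.69396 [482.05795 184.20886]
top hold0.005 597 mean [ 508.9 -197.1    8.3] [ 510.3 -197.7] [92.2 97.7] 89.3
top hold0.038 157 mean [ 510.1 -199.2   42.3] [ 509.3 -200.2] [50.7 32.9] 89.1
scene blkL 83 mean [542.2 222.1 211. ] [541.1 224.3] [25.1 14.8] 77.3
scene pegL 55 dir deg -13.513238 [573.5704  217.29312]
[[555, 220, 166], [560, 220, 164], [566, 217, 165], [570, 218, 167], [576, 216, 165], [581, 214, 169], [587, 216, 175], [592, 214, 178], [597, 211, 184], [601, 211, 186]]
scene blkR 107 mean [514.1 117.3 210.5] [512.9 119.4] [25.9 17.5] 75.9
scene pegR 54 dir deg -13.281364 [552.11273  109.692154]
[[532, 114, 167], [537, 113, 168], [543, 112, 167], [547, 109, 165], [551, 110, 165], [557, 107, 167], [563, 108, 176], [568, 107, 179], [574, 104, 184]]
scene bar 435 dir deg 77.91541 [486.4871  182.96779]
scene hold0.005 637 mean [ 523.4 -208.2    8.1] [ 509.7 -199.7] [70.7 71.1] 89.6
scene hold0.038 212 mean [ 506.1 -200.8   42.1] [ 509.1 -199.6] [51.2 27. ] 88.3
shift mm [-173.8  387.6  -26.1] rot [-0.0003  0.0018 -0.2117] pos [0.25   0.5455 0.4036]
[-0.00013802 -0.07644069  0.03137131]
```

>>> move_arm:
  steps: "-0.0155 0.036 -0.0026 0 0 0;-0.0155 0.036 -0.0026 0 0 0;-0.0155 0.036 -0.0026 0 0 0;-0.0155 0.036 -0.0026 0 0 0;-0.0155 0.036 -0.0026 0 0 0"

```text
clock: 0.57
eef_pos: [0.3821, 0.3986, 0.4174]
tool_rot: [[0.416, 0.909, -0.0], [0.909, -0.416, -0.0], [-0.0, -0.0, -1.0]]
wrist_force: [0.2, 1.2, 0.2]
grip_width: 0.085
```

>>> move_arm:
  steps: "-0.0155 0.036 -0.0026 0 0 0;-0.0155 0.036 -0.0026 0 0 0;-0.0155 0.036 -0.0026 0 0 0;-0.0155 0.036 -0.0026 0 0 0;-0.0155 0.036 -0.0026 0 0 0"

```text
clock: 0.98
eef_pos: [0.5136, 0.2528, 0.4306]
tool_rot: [[0.417, 0.909, -0.0], [0.909, -0.417, -0.0], [-0.0, -0.0, -1.0]]
wrist_force: [0.5, 0.8, 0.4]
grip_width: 0.0854
```

>>> move_arm:
  steps: "-0.0075 0.0187 0 0 0 0;-0.0075 0.0187 0 0 0 0;0 0 0 0 0 -0.069;0 0 0 0 0 -0.069;0 0 0 0 0 -0.069"
  grip: 0.06

```text
clock: 1.4
eef_pos: [0.5409, 0.2247, 0.43]
tool_rot: [[0.219, 0.976, -0.001], [0.976, -0.219, -0.0], [-0.001, -0.001, -1.0]]
wrist_force: [0.2, 0.2, -0.6]
grip_width: 0.06
```

Run:
```python
from h import *
delta([.5405,.2253,.43],Rdown(77.2))
s=bot.state(); print(s['clock'],s['wrist_force'],s['grip_width'])
w=cap('wrist'); cv2.imwrite('pics/d.png',w['img'][...,::-1])
P=pts(w); x,y,z=P[...,0],P[...,1],P[...,2]; br=w['img'].max(-1)
p=P[(abs(x-.54)<.03)&(abs(y-.225)<.03)&(z>.206)&(z<.22)]
r=cv2.minAreaRect((p[:,:2]*1000).astype(np.float32));print(len(p),p.mean(0),r,np.percentile(p[:,2],[5,50,95]))
```

```text
shift mm [ 0.5 -0.5  0. ] rot [-0.001   0.0006  0.0028] pos [0.5409 0.2247 0.43  ]
1.4 [ 0.22202458  0.24202722 -0.5811283 ] 0.05995516331200638
1044 [0.53937993 0.22605989 0.2115003 ] ((540.2774047851562, 226.0100860595703), (25.78061866760254, 16.003076553344727), 76.99261474609375) [0.20866077 0.21176759 0.21289066]
```

View pics/d.png

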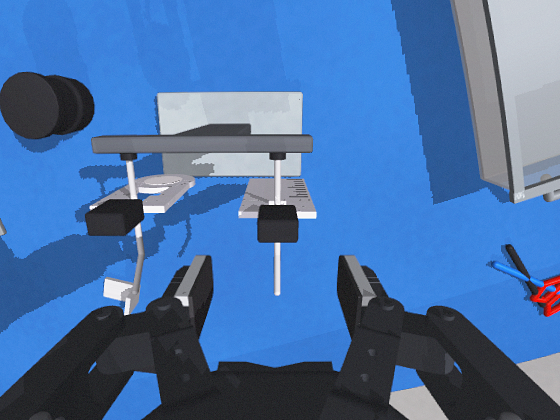

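>>> move_arm:
  steps: "0.0011 -0.0009 0.02 0 0 0.003;0 0 0.02 0 0 0;0 0 0.02 0 0 0;0 0 0.015 0 0 0;0 0 0 0 0 0"
  grip: 0.06

```text
clock: 1.87
eef_pos: [0.5393, 0.2265, 0.3509]
tool_rot: [[0.225, 0.974, -0.007], [0.974, -0.225, -0.002], [-0.004, -0.006, -1.0]]
wrist_force: [-0.8, -0.3, -0.9]
grip_width: 0.0602
```

Run:
```python
from h import *
w=dict(np.load('pics/wrist.npz')); P=pts(w)
a=np.radians(-12.9); ex=np.array([np.cos(a),np.sin(a),0]); ey=np.array([-np.sin(a),np.cos(a),0]); c=np.array([.5403,.2260,0])
for nm,off in(('L',0),('R',-110)):
    Q=np.stack([(P-c)@ex,(P-c)@ey,P[...,2]],-1)*1000
    m=(abs(Q[...,1]-off)<9)&(Q[...,2]>155)&(Q[...,2]<205)&(Q[...,0]>-45)&(Q[...,0]<90)
    q=Q[m]
    for x0 in range(-44,90,4):
        s=q[(q[:,0]>=x0)&(q[:,0]<x0+4)]
        if len(s)>3: print(nm,x0+2,len(s),np.round(np.median(s,0),1),round(np.percentile(s[:,2],85),1))
print(bot.state()['wrist_force'],bot.state()['eef_pos'])
```

```text
L -42 96 [-42.   -0.2 169.5] 170.4
L -38 66 [-38.8  -0.2 169. ] 170.6
L -34 36 [-34.1  -0.2 166.8] 167.6
L -30 41 [-30.1  -0.2 166.5] 167.2
L -26 35 [-2.600e+01 -1.000e-01  1.667e+02] 167.3
L -22 37 [-2.200e+01 -1.000e-01  1.666e+02] 167.3
L -18 39 [-1.790e+01 -1.000e-01  1.667e+02] 167.4
L -14 36 [-13.9  -0.  166.5] 167.2
L -10 40 [ -9.8  -0.  166.6] 167.9
L -6 339 [-7.500e+00 -1.000e-01  1.924e+02] 201.5
L -2 22 [ -2.    1.9 160.4] 166.6
L 30 28 [ 3.000e+01 -1.000e-01  1.665e+02] 167.0
L 34 29 [ 34.1   0.3 166.8] 167.6
L 38 30 [ 3.810e+01 -1.000e-01  1.673e+02] 168.1
L 42 42 [ 4.180e+01 -1.000e-01  1.702e+02] 171.7
L 46 45 [ 45.9  -0.4 174.3] 176.0
L 50 43 [ 50.1   0.3 178.6] 179.9
L 54 46 [ 54.1  -0.4 182.6] 184.6
L 58 40 [ 57.8   0.4 186.9] 188.3
L 62 6 [ 60.6  -0.8 187.6] 187.9
R -42 102 [ -42.1 -108.6  169.6] 170.8
R -38 68 [ -38.5 -108.2  169.7] 170.6
R -34 39 [ -34.1 -108.9  166.6] 167.1
R -30 39 [ -30.  -109.2  166.7] 167.4
R -26 31 [ -26.1 -109.   166.6] 167.4
R -22 33 [ -22.2 -108.8  166.6] 167.5
R -18 33 [ -18.  -108.9  166.4] 167.2
R -14 32 [ -13.8 -109.1  166.6] 167.1
R -10 319 [ -11.2 -109.6  191.9] 201.1
R -6 24 [  -5.7 -102.7  160.3] 165.8
R 14 17 [  14.6 -108.2  166.6] 167.3
R 18 33 [  17.9 -109.   166.9] 167.4
R 22 35 [  22.1 -109.3  166.5] 167.7
R 26 32 [  26.2 -108.9  166.6] 167.3
R 30 31 [  30.  -109.1  166.6] 167.4
R 34 32 [  33.8 -109.2  166.2] 167.0
R 38 34 [  38.4 -109.1  166.6] 167.7
R 42 38 [  41.8 -108.7  169.1] 170.8
R 46 45 [  46.2 -109.1  173.2] 175.1
R 50 37 [  50.4 -108.9  176.5] 178.1
R 54 57 [  53.7 -108.9  180.4] 182.3
R 58 44 [  58.  -108.8  184.2] 186.1
R 62 29 [  61.1 -108.9  186.8] 187.5
[-0.78354109 -0.26690599 -0.917191  ] [0.53932642 0.22653097 0.35094585]
```

>>> move_arm:
  steps: "0 0.001 -0.002 0 0 0;0 0 0 0 0 0;0 0 0 0 0 0;0 0 0 0 0 0;0 0 0 0 0 0"

```text
clock: 2.28
eef_pos: [0.5409, 0.2264, 0.3589]
tool_rot: [[0.224, 0.975, 0.002], [0.975, -0.224, 0.001], [0.001, 0.002, -1.0]]
wrist_force: [0.6, 0.7, -0.0]
grip_width: 0.0601
```

Run:
```python
from h import *
delta([.5403,.2260,.355],Rdown(77.1)); print(bot.state()['wrist_force'])
w=cap('wrist'); cv2.imwrite('pics/e.png',w['img'][...,::-1])
```

```text
shift mm [-0.5 -0.5  3.9] rot [ 0.0015 -0.001  -0.0008] pos [0.5409 0.2264 0.3589]
[ 0.64366108  0.66491785 -0.01301744]
```

View pics/e.png

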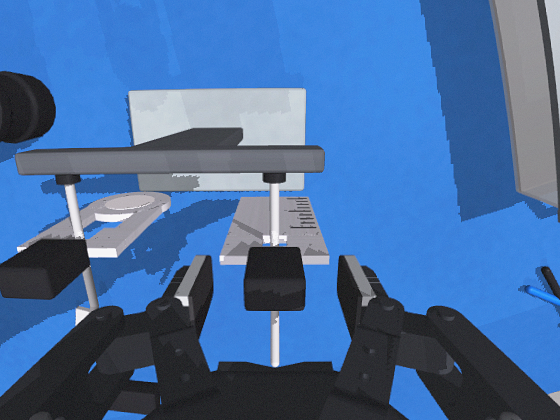

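>>> move_arm:
  steps: "0 0 0.0005 0 0 0;0 0 0.0005 0 0 0;0 0 0 0 0 0;0 0 0 0 0 0;0 0 0 0 0 0"
  grip: 0.035
  newtons: 40

```text
clock: 2.75
eef_pos: [0.5408, 0.2264, 0.3566]
tool_rot: [[0.224, 0.975, -0.0], [0.975, -0.224, -0.0], [-0.0, -0.0, -1.0]]
wrist_force: [-0.3, -0.4, -0.1]
grip_width: 0.0348
```

>>> move_arm:
  steps: "0 0 0 0 0 0;0 0 0 0 0 0;0 0 0 0 0 0;0 0 0 0 0 0;0 0 0 0 0 0"
  grip: 0.01
  newtons: 70

```text
clock: 3.17
eef_pos: [0.5408, 0.2264, 0.3568]
tool_rot: [[0.224, 0.975, 0.0], [0.975, -0.224, 0.0], [0.0, 0.0, -1.0]]
wrist_force: [-0.4, 0.8, 1.7]
grip_width: 0.0246
```

>>> move_arm:
  steps: "0 0 0 0 0 0;0 0 0 0 0 0;0 0 0 0 0 0;0 0 0 0 0 0;0 0 0 0 0 0"

```text
clock: 3.58
eef_pos: [0.5408, 0.2264, 0.3568]
tool_rot: [[0.224, 0.975, 0.0], [0.975, -0.224, 0.0], [0.0, 0.0, -1.0]]
wrist_force: [0.1, 0.3, 1.6]
grip_width: 0.0249
```

Run:
```python
from h import *
for i in range(3):
    w=cap('wrist');s=bot.state(); print(s['clock'],s['eef_pos'],s['wrist_force'],s['torque'],s['grip_width'])
P=pts(w); x,y,z=P[...,0],P[...,1],P[...,2]
p=P[(abs(x-.54)<.02)&(abs(y-.226)<.016)&(z>.203)&(z<.225)]
r=cv2.minAreaRect((p[:,:2]*1000).astype(np.float32));print(len(p),p.mean(0),r,np.percentile(p[:,2],[5,50,95]))
```

```text
3.6333 [0.540775   0.22638172 0.35679228] [-0.1041952   0.44527098  1.09489982] [ 0.06124295  0.02271011 -0.02358853] 0.024526574711068692
3.6833 [0.5407869  0.2263708  0.35679539] [-1.12921869  0.11934688  1.6207577 ] [0.07713888 0.06345867 0.00581191] 0.02471367253711005
3.7333 [0.54076386 0.22639532 0.35677896] [-0.60995537  1.43315761  1.37863282] [1.10624875e-01 4.94190401e-02 4.29977420e-05] 0.02523881134095906
3864 [0.53752993 0.22538601 0.21279111] ((540.1583251953125, 223.93634033203125), (33.8098258972168, 23.741168975830078), 76.2375259399414) [0.20513127 0.21181087 0.22119068]
```

>>> move_arm:
  steps: "0 0 -0.0007 0 0 0;0 0 -0.0013 0 0 0;0 0 -0.0013 0 0 0;0 0 -0.0009 0 0 0;0 0 -0.0005 0 0 0"

```text
clock: 4.15
eef_pos: [0.5408, 0.2263, 0.3613]
tool_rot: [[0.224, 0.975, -0.0], [0.975, -0.224, -0.0], [-0.0, -0.0, -1.0]]
wrist_force: [0.3, -0.8, -1.0]
grip_width: 0.0249
```

```bash
cat > plan.py <<'E'
from h import *
L=.1965
def rows(seq):  # seq: (ds, dz, dtheta) per row, theta start
    th=0
    for k,(n,ds,dz,dt) in enumerate(seq):
        for i in range(n):
            # slot pos rel; rotate about tool x by -dt
            Rr=Ro.from_rotvec([-dt,0,0]).as_matrix(); l=np.array([0,0,L])
            ex=np.array([0,np.cos(th),np.sin(th)]);ez=np.array([0,np.sin(th),-np.cos(th)])
            sh=ds*ex+dz*ez+l-Rr@l
            th+=dt
            print(k,i,np.round(sh*1000,2),-dt, 'th',round(np.degrees(th),1))
rows([(10,.0024,0,.04),(5,.0022,0,0),(15,.0029,.0030,0)])
E
python3 plan.py
python3 - <<'E'
from h import *
for i in range(3): cap('wrist'); s=bot.state(); print(s['eef_pos'],s['wrist_force'],s['torque'])
E
```

```text
0 0 [ 0.   -5.46  0.16] -0.04 th 2.3
0 1 [ 0.   -5.46  0.25] -0.04 th 4.6
0 2 [ 0.   -5.47  0.35] -0.04 th 6.9
0 3 [ 0.   -5.48  0.44] -0.04 th 9.2
0 4 [ 0.   -5.49  0.54] -0.04 th 11.5
0 5 [ 0.   -5.51  0.63] -0.04 th 13.8
0 6 [ 0.   -5.53  0.73] -0.04 th 16.0
0 7 [ 0.   -5.55  0.82] -0.04 th 18.3
0 8 [ 0.   -5.58  0.91] -0.04 th 20.6
0 9 [ 0.   -5.61  1.  ] -0.04 th 22.9
1 0 [0.   2.03 0.86] 0 th 22.9
1 1 [0.   2.03 0.86] 0 th 22.9
1 2 [0.   2.03 0.86] 0 th 22.9
1 3 [0.   2.03 0.86] 0 th 22.9
1 4 [0.   2.03 0.86] 0 th 22.9
2 0 [ 0.    3.84 -1.63] 0 th 22.9
2 1 [ 0.    3.84 -1.63] 0 th 22.9
2 2 [ 0.    3.84 -1.63] 0 th 22.9
2 3 [ 0.    3.84 -1.63] 0 th 22.9
2 4 [ 0.    3.84 -1.63] 0 th 22.9
2 5 [ 0.    3.84 -1.63] 0 th 22.9
2 6 [ 0.    3.84 -1.63] 0 th 22.9
2 7 [ 0.    3.84 -1.63] 0 th 22.9
2 8 [ 0.    3.84 -1.63] 0 th 22.9
2 9 [ 0.    3.84 -1.63] 0 th 22.9
2 10 [ 0.    3.84 -1.63] 0 th 22.9
2 11 [ 0.    3.84 -1.63] 0 th 22.9
2 12 [ 0.    3.84 -1.63] 0 th 22.9
2 13 [ 0.    3.84 -1.63] 0 th 22.9
2 14 [ 0.    3.84 -1.63] 0 th 22.9
[0.54082613 0.22632782 0.36145765] [ 0.45524007 -0.8575178  -0.52807835] [-0.00790016  0.00339599 -0.06195578]
[0.54081204 0.22633754 0.36141565] [ 0.38357618 -0.71652757 -0.65250015] [-0.04897092  0.03609157 -0.01586748]
[0.54079831 0.22634256 0.36135276] [-0.55182155 -0.25254566 -0.6268089 ] [-0.04082547 -0.00333169  0.01361139]
```

>>> move_arm:
  steps: "0 -0.00273 0.0001 -0.02 0 0;0 -0.00273 0.0001 -0.02 0 0;0 -0.00273 0.0001 -0.02 0 0;0 -0.00273 0.0001 -0.02 0 0;0 -0.00273 0.0001 -0.02 0 0"

```text
clock: 4.72
eef_pos: [0.527, 0.2295, 0.3604]
tool_rot: [[0.224, 0.97, 0.099], [0.975, -0.222, -0.023], [0.0, 0.102, -0.995]]
wrist_force: [-0.6, -0.3, -0.7]
grip_width: 0.0246
```

>>> move_arm:
  steps: "0 -0.00275 0.00022 -0.02 0 0;0 -0.00275 0.00022 -0.02 0 0;0 -0.00275 0.00022 -0.02 0 0;0 -0.00275 0.00022 -0.02 0 0;0 0 0 0 0 0"

```text
clock: 5.13
eef_pos: [0.5164, 0.232, 0.358]
tool_rot: [[0.223, 0.959, 0.176], [0.975, -0.22, -0.04], [-0.0, 0.18, -0.984]]
wrist_force: [0.6, 0.7, -0.8]
grip_width: 0.025
```

```bash
cat >> h.py <<'E'
def slot(L=.1965):
    s=bot.state(); T=s['tool_rot']; p=s['eef_pos']+T@[0,0,L]
    a=np.radians(-12.9); ex=np.array([np.cos(a),np.sin(a),0]); ey=np.array([-np.sin(a),np.cos(a),0]); d=p-np.array([.5403,.2260,0])
    print('clk %.2f s %.1f y %.1f z %.1f'%(s['clock'],d@ex*1e3,d@ey*1e3,p[2]*1e3),'tilt',round(np.degrees(np.arcsin(T[2,1])),2),'F stand',np.round([s['wrist_force']@ex,s['wrist_force']@ey,s['wrist_force'][2]],1),'tq',np.round(s['torque'],2),s['grip_width'])
E
python3 -c "
from h import *
for i in range(2): slot(); cap('wrist')"
```

```text
clk 5.13 s 10.8 y 0.6 z 164.7 tilt 10.4 F stand [ 0.4  0.9 -0.8] tq [0.03 0.1  0.04] 0.025036381262172246
clk 5.18 s 10.8 y 0.5 z 164.7 tilt 10.34 F stand [-1.  -0.6 -0.5] tq [0.04 0.15 0.  ] 0.024866346296301783
```

>>> move_arm:
  steps: "0 -0.00277 0.0003 -0.02 0 0;0 -0.00277 0.0003 -0.02 0 0;0 -0.00277 0.0003 -0.02 0 0;0 -0.00277 0.00035 -0.02 0 0;0 -0.00277 0.00035 -0.02 0 0"

```text
clock: 5.65
eef_pos: [0.5039, 0.2348, 0.3533]
tool_rot: [[0.224, 0.936, 0.271], [0.975, -0.215, -0.062], [0.0, 0.278, -0.961]]
wrist_force: [-0.8, -0.8, -0.9]
grip_width: 0.0249
```

>>> move_arm:
  steps: "0 -0.0028 0.00042 -0.02 0 0;0 -0.0028 0.00044 -0.02 0 0;0 -0.0028 0.00046 -0.02 0 0;0 -0.0028 0.00048 -0.02 0 0;0 -0.0028 0.0005 -0.02 0 0"

```text
clock: 6.07
eef_pos: [0.4916, 0.2377, 0.3467]
tool_rot: [[0.224, 0.904, 0.363], [0.975, -0.208, -0.083], [0.0, 0.373, -0.928]]
wrist_force: [-0.6, -0.6, -0.3]
grip_width: 0.0247
```

>>> move_arm:
  steps: "0 -0.0028 0.0005 -0.02 0 0;0 0 0 0 0 0;0 0.0014 0.0006 0 0 0;0 0.0014 0.0006 0 0 0;0 0.0005 0.0002 0 0 0"

```text
clock: 6.48
eef_pos: [0.4934, 0.2372, 0.3455]
tool_rot: [[0.224, 0.898, 0.38], [0.975, -0.206, -0.087], [0.0, 0.39, -0.921]]
wrist_force: [0.8, 0.6, -1.2]
grip_width: 0.0249
```

```bash
python3 -c "
from h import *
for i in range(2): slot(); cap('wrist')"
```

```text
clk 6.48 s 28.3 y 0.4 z 164.5 tilt 22.93 F stand [ 0.7  0.8 -1.2] tq [ 0.03  0.22 -0.04] 0.02493936041937901
clk 6.53 s 28.4 y 0.4 z 164.5 tilt 22.92 F stand [ 0.3 -0.1 -0.8] tq [ 0.04  0.3  -0.03] 0.024625018412297257
```

>>> move_arm:
  steps: "0 0.0012 0.0005 0 0 0;0 0.0012 0.0005 0 0 0;0 0.0012 0.0005 0 0 0;0 0.0012 0.0005 0 0 0;0 0.0012 0.0005 0 0 0"

```text
clock: 7.0
eef_pos: [0.4996, 0.2358, 0.3454]
tool_rot: [[0.224, 0.898, 0.38], [0.975, -0.206, -0.087], [-0.0, 0.389, -0.921]]
wrist_force: [0.0, -0.0, -1.7]
grip_width: 0.0249
```

>>> move_arm:
  steps: "0 0.0012 0.0005 0 0 0;0 0.0012 0.0005 0 0 0;0 0.0012 0.0005 0 0 0;0 0.0016 -0.0001 0 0 0;0 0.002 -0.0008 0 0 0"

```text
clock: 7.42
eef_pos: [0.5062, 0.2343, 0.3475]
tool_rot: [[0.224, 0.898, 0.379], [0.975, -0.206, -0.087], [-0.0, 0.389, -0.921]]
wrist_force: [-0.8, -0.2, -0.9]
grip_width: 0.0249
```

```bash
python3 -c "
from h import *
for i in range(2): slot(); cap('wrist')"
```

```text
clk 7.42 s 41.4 y 0.4 z 166.5 tilt 22.9 F stand [-0.8 -0.3 -0.9] tq [ 0.12  0.26 -0.03] 0.024889507246002102
clk 7.47 s 41.8 y 0.4 z 167.1 tilt 22.95 F stand [ 1.1 -0.2 -0.4] tq [ 0.07  0.31 -0.05] 0.02499477032348457
```

>>> move_arm:
  steps: "0 0.0018 -0.0008 0 0 0;0 0.002 -0.00085 0 0 0;0 0.002 -0.00085 0 0 0;0 0.002 -0.00085 0 0 0;0 0.001 -0.0004 0 0 0"

```text
clock: 7.93
eef_pos: [0.5128, 0.2328, 0.3549]
tool_rot: [[0.224, 0.897, 0.38], [0.975, -0.206, -0.087], [0.0, 0.39, -0.921]]
wrist_force: [-0.5, -0.2, -1.6]
grip_width: 0.025
```

```bash
python3 -c "
from h import *
for i in range(2): slot(); cap('wrist')"
```

```text
clk 7.93 s 48.3 y 0.5 z 174.0 tilt 22.94 F stand [-0.5 -0.3 -1.6] tq [ 0.09  0.34 -0.01] 0.025004219230764194
clk 7.98 s 48.4 y 0.4 z 174.1 tilt 22.95 F stand [ 0.5 -0.6 -1. ] tq [ 0.07  0.24 -0.01] 0.02503167728118067
```

>>> move_arm:
  steps: "0 0.0016 -0.0007 0 0 0;0 0.002 -0.00085 0 0 0;0 0.002 -0.00085 0 0 0;0 0.002 -0.00085 0 0 0;0 0.002 -0.00085 0 0 0"

```text
clock: 8.45
eef_pos: [0.5198, 0.2311, 0.3623]
tool_rot: [[0.224, 0.898, 0.38], [0.975, -0.206, -0.087], [-0.0, 0.39, -0.921]]
wrist_force: [0.3, 0.4, -0.8]
grip_width: 0.0248
```

>>> move_arm:
  steps: "0 0.002 -0.00085 0 0 0;0 0.002 -0.00085 0 0 0;0 0.002 -0.00085 0 0 0;0 0.002 -0.00085 0 0 0;0 0.002 -0.00085 0 0 0"

```text
clock: 8.87
eef_pos: [0.5272, 0.2295, 0.37]
tool_rot: [[0.224, 0.898, 0.379], [0.975, -0.206, -0.087], [-0.0, 0.389, -0.921]]
wrist_force: [0.4, -0.1, -1.5]
grip_width: 0.0249
```

>>> move_arm:
  steps: "0 0.002 -0.00085 0 0 0;0 0.002 -0.00085 0 0 0;0 0.002 -0.00085 0 0 0;0 0.002 -0.00085 0 0 0;0 0.002 -0.00085 0 0 0"

```text
clock: 9.28
eef_pos: [0.5345, 0.2278, 0.3778]
tool_rot: [[0.224, 0.898, 0.38], [0.975, -0.206, -0.087], [-0.0, 0.389, -0.921]]
wrist_force: [-0.5, -0.5, -0.8]
grip_width: 0.0247
```

```bash
python3 -c "
from h import *
slot();w=cap('wrist'); slot()
a=cap('scene')
i=cv2.resize(a['img'][80:220,220:380],None,fx=4,fy=4,interpolation=cv2.INTER_CUBIC)
cv2.imwrite('pics/f.png',i[...,::-1])"
```

```text
clk 9.28 s 70.5 y 0.4 z 196.8 tilt 22.92 F stand [-0.4 -0.6 -0.8] tq [ 0.1   0.31 -0.03] 0.02469910260918333
clk 9.33 s 70.8 y 0.4 z 197.2 tilt 22.95 F stand [-0.4 -0.9 -0.8] tq [0.02 0.25 0.02] 0.02494660843326664
```

View pics/f.png

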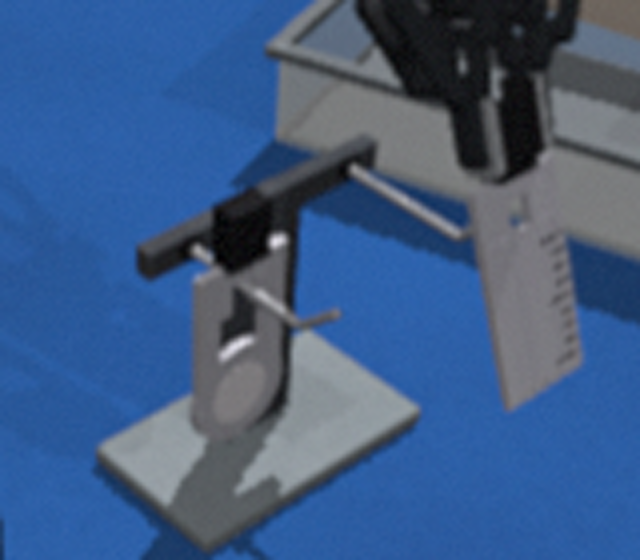

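>>> move_arm:
  steps: "0 0.003 0 0 0 0;0 0.005 0 0 0 0;0 0.006 0 0 0 0;0 0.006 0 0 0 0;0 0.006 0 0 0 0"

```text
clock: 9.8
eef_pos: [0.5584, 0.2223, 0.3881]
tool_rot: [[0.224, 0.898, 0.38], [0.975, -0.206, -0.087], [0.0, 0.39, -0.921]]
wrist_force: [-0.0, 0.4, -0.1]
grip_width: 0.0248
```

>>> move_arm:
  steps: "0 0.006 0 0 0 0;0 0.006 0 0 0 0;0 0.006 0 0 0 0;0 0.005 0 0 0 0;0 0.003 0 0 0 0"

```text
clock: 10.22
eef_pos: [0.5817, 0.2169, 0.3982]
tool_rot: [[0.224, 0.898, 0.38], [0.975, -0.206, -0.087], [0.0, 0.39, -0.921]]
wrist_force: [0.4, -0.3, -1.0]
grip_width: 0.0248
```

>>> move_arm:
  steps: "0 0.0059 0.0001 0.03 0 0;0 0.0079 0.0002 0.04 0 0;0 0.0079 0.0002 0.04 0 0;0 0.0079 0.0002 0.04 0 0;0 0.0079 0.0002 0.04 0 0"

```text
clock: 10.63
eef_pos: [0.6163, 0.209, 0.4093]
tool_rot: [[0.224, 0.954, 0.202], [0.975, -0.219, -0.046], [0.0, 0.207, -0.978]]
wrist_force: [0.7, 0.6, -0.9]
grip_width: 0.0249
```

>>> move_arm:
  steps: "0 0.0079 0.0002 0.04 0 0;0 0.0079 0.0002 0.04 0 0;0 0.0079 0.0002 0.04 0 0;0 0.0079 0.0002 0.04 0 0;0 0.0079 0.0002 0.04 0 0"

```text
clock: 11.05
eef_pos: [0.6547, 0.2002, 0.4132]
tool_rot: [[0.224, 0.975, 0.008], [0.975, -0.224, -0.002], [0.0, 0.009, -1.0]]
wrist_force: [-0.5, -0.5, -0.3]
grip_width: 0.0245
```

>>> move_arm:
  steps: "0 0.002 0 0.01 0 0;0 0 -0.01 0 0 0;0 0 -0.015 0 0 0;0 0 -0.015 0 0 0;0 0 -0.01 0 0 0"

```text
clock: 11.47
eef_pos: [0.6554, 0.2001, 0.4661]
tool_rot: [[0.223, 0.975, 0.004], [0.975, -0.223, 0.0], [0.001, 0.004, -1.0]]
wrist_force: [0.3, 1.0, -0.7]
grip_width: 0.025
```

```bash
python3 -c "
from h import *
slot();w=cap('wrist');slot()
delta([.5093,-.1998,.45],Rdown(89))
s=bot.state();print(s['tool_rot'],s['joint_positions'])
"
```

```text
clk 11.47 s 118.7 y 0.7 z 269.6 tilt 0.2 F stand [ 0.   1.1 -0.7] tq [ 0.02  0.   -0.03] 0.025014441967388886
clk 11.52 s 119.0 y 0.8 z 272.0 tilt 0.37 F stand [-0.  -0.6  1.3] tq [0.02 0.02 0.01] 0.024539589791961476
shift mm [-422.3  -52.8   17. ] rot [ 0.0067 -0.002  -0.208 ] pos [0.6551 0.2    0.4684]
[[ 0.223564    0.9746648   0.0069041 ]
 [ 0.97468543 -0.22357735  0.00121757]
 [ 0.00273032  0.00645712 -0.99997543]] [ 1.41378188e+01  2.06046781e+01  4.63170155e+01 -3.14005731e-02
  1.12677666e+02 -6.29553845e+01]
```

>>> move_arm:
  steps: "-0.015 -0.0019 0 0 0 0;-0.025 -0.0031 0 0 0 0;-0.032 -0.004 0 0 0 0;-0.035 -0.0044 0 0 0 0;-0.035 -0.0044 0 0 0 0"

```text
clock: 11.93
eef_pos: [0.6058, 0.0648, 0.4633]
tool_rot: [[0.223, 0.975, 0.001], [0.975, -0.223, -0.0], [-0.0, 0.001, -1.0]]
wrist_force: [1.0, 0.1, -1.0]
grip_width: 0.025
```

>>> move_arm:
  steps: "-0.035 -0.0044 0 0 0 0;-0.035 -0.0044 0 0 0 0;-0.035 -0.0044 0 0 0 0;-0.035 -0.0044 0 0 0 0;-0.035 -0.0044 0 0 0 0"

```text
clock: 12.35
eef_pos: [0.545, -0.1011, 0.4637]
tool_rot: [[0.223, 0.975, 0.002], [0.975, -0.223, -0.001], [-0.0, 0.002, -1.0]]
wrist_force: [0.1, -0.4, -0.9]
grip_width: 0.0249
```

>>> move_arm:
  steps: "-0.032 -0.004 0 0 0 0;-0.027 -0.0034 0 0 0 0;-0.022 -0.0028 0 0 0 0;-0.015 -0.0019 0 0 0 0;-0.009 -0.0011 0 0 0 0"

```text
clock: 12.77
eef_pos: [0.5089, -0.2008, 0.4636]
tool_rot: [[0.226, 0.974, 0.001], [0.974, -0.226, -0.001], [-0.001, 0.001, -1.0]]
wrist_force: [0.3, 0.2, -1.6]
grip_width: 0.0248
```

>>> move_arm:
  steps: "0 0 0 0 0 -0.03;0 0 0 0 0 -0.055;0 0 0 0 0 -0.055;0 0 0 0 0 -0.043;0 0 0 0 0 -0.025"

```text
clock: 13.18
eef_pos: [0.51, -0.1989, 0.4634]
tool_rot: [[0.015, 1.0, 0.001], [1.0, -0.015, -0.0], [-0.0, 0.001, -1.0]]
wrist_force: [0.1, 0.0, -0.0]
grip_width: 0.0252
```

>>> move_arm:
  steps: "0 0 0.01 0 0 0;0 0 0.015 0 0 0;0 0 0.015 0 0 0;0 0 0.01 0 0 0;0 0 0 0 0 0"

```text
clock: 13.6
eef_pos: [0.5099, -0.1992, 0.4096]
tool_rot: [[0.018, 1.0, -0.005], [1.0, -0.018, 0.002], [0.002, -0.005, -1.0]]
wrist_force: [0.2, -0.9, -1.4]
grip_width: 0.0246
```

Run:
```python
from h import *
w=cap('wrist'); w=cap('wrist');t=cap('top');a=cap('scene'); delta([.5093,-.1998,.40],Rdown(89)); s=bot.state(); print(s['clock'],s['wrist_force'],s['grip_width'],s['tool_rot'])
cv2.imwrite('pics/g.png',w['img'][...,::-1])
for n,c in(('wrist',w),('scene',a)):
    P=pts(c);x,y,z=P[...,0],P[...,1],P[...,2]
    s=(abs(x-.51)<.04)&(abs(y+.2)<.06)
    for nm,z0,z1 in(('foot',.005,.011),('lips',.038,.047),('plate',.115,.20),('bottom',.09,.14)):
        p=P[s&(z>z0)&(z<z1)]
        if len(p)>8:
            r=cv2.minAreaRect((p[:,:2]*1000).astype(np.float32));print(n,nm,len(p),np.round(p.mean(0)*1e3,1),np.round(r[0],1),np.round(r[1],1),round(r[2],1),np.round(np.percentile(p[:,2],[1,99])*1e3,1))
```

```text
shift mm [-0.3 -0.7 14.2] rot [ 0.0015  0.0007 -0.0005] pos [ 0.51   -0.1995  0.4142]
13.8 [ 0.02558021  0.54105015 -0.583909  ] 0.02494487348844584 [[ 1.79190469e-02  9.99838303e-01  1.50857253e-03]
 [ 9.99839164e-01 -1.79178978e-02 -7.71827865e-04]
 [-7.44672614e-04  1.52216032e-03 -9.99998564e-01]]
wrist foot 1732 [ 499.8 -201.     7.5] [ 507.1 -201.3] [70.  64.8] 89.2 [5.5 9.5]
wrist lips 568 [ 510.8 -200.9   41.7] [ 509.8 -201.2] [49.9 25.8] 88.9 [38.1 44.7]
wrist plate 2828 [ 506.7 -199.5  167.9] [ 506.7 -199.6] [56.3  1.5] 89.4 [124.9 199.4]
wrist bottom 410 [ 506.6 -199.7  132.1] [ 506.6 -199.6] [55.9  1.1] 89.0 [124.1 139.7]
scene foot 636 [ 523.1 -208.5    8.1] [ 509.6 -199.3] [71.  71.9] 89.6 [ 5.3 10.7]
scene lips 212 [ 506.2 -201.1   42. ] [ 508.9 -199.8] [50.8 28.1] 89.8 [38.2 45.5]
scene plate 1212 [ 511.5 -200.5  164. ] [ 511.5 -198.9] [57.3  6.7] 84.3 [123.9 199.5]
scene bottom 219 [ 511.4 -200.1  132.1] [ 511.4 -198.9] [57.4  5.6] 85.4 [123.2 139.8]
```

View pics/g.png

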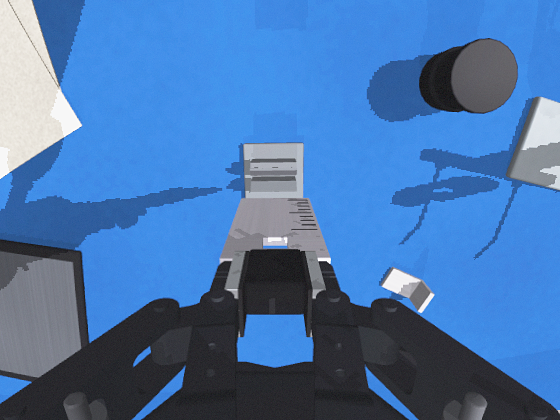

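>>> move_arm:
  steps: "-0.0007 0.0003 0.01 0 0 0;0 0 0.015 0 0 0;0 0 0.015 0 0 0;0 0 0.01 0 0 0;0 0 0.005 0 0 0"

```text
clock: 14.22
eef_pos: [0.5101, -0.2003, 0.3562]
tool_rot: [[0.018, 1.0, -0.002], [1.0, -0.018, 0.001], [0.001, -0.002, -1.0]]
wrist_force: [-0.4, -0.3, -2.2]
grip_width: 0.025
```

>>> move_arm:
  steps: "0 0 0.005 0 0 0;0 0 0.003 0 0 0;0 0 0.002 0 0 0;0 0 0 0 0 0;0 0 0 0 0 0"

```text
clock: 14.63
eef_pos: [0.5103, -0.2003, 0.3487]
tool_rot: [[0.018, 1.0, 0.001], [1.0, -0.018, -0.0], [-0.0, 0.001, -1.0]]
wrist_force: [-0.0, 0.2, -1.1]
grip_width: 0.0248
```

```bash
cat > chk.py <<'E'
from h import *
w=cap('wrist'); w=cap('wrist');a=cap('scene'); s=bot.state(); print(s['clock'],s['eef_pos'],s['wrist_force'],s['grip_width'])
for n,c in(('wrist',w),('scene',a)):
    P=pts(c);x,y,z=P[...,0],P[...,1],P[...,2]
    s=(abs(x-.51)<.04)&(abs(y+.2)<.06)
    for nm,z0,z1 in(('foot',.005,.011),('lips',.038,.047),('plate',.065,.14)):
        p=P[s&(z>z0)&(z<z1)]
        if len(p)>8:
            r=cv2.minAreaRect((p[:,:2]*1000).astype(np.float32));print(n,nm,len(p),np.round(p.mean(0)*1e3,1),np.round(r[0],1),np.round(r[1],1),round(r[2],1),np.round(np.percentile(p[:,2],[1,99])*1e3,1))
i=cv2.resize(a['img'][220:350,110:250],None,fx=4,fy=4,interpolation=cv2.INTER_CUBIC)
import sys; cv2.imwrite('pics/%s.png'%sys.argv[1],i[...,::-1])
E
python3 chk.py i
```

```text
14.7833 [ 0.51031687 -0.20029326  0.34871887] [-0.57958678  0.31159835 -1.68117311] 0.024707299845507916
wrist foot 1906 [ 490.6 -200.8    7.5] [ 499.9 -201.2] [70.3 51.1] 89.1 [ 5.5 10.1]
wrist lips 345 [ 499.6 -200.6   41.9] [ 500.4 -201.1] [ 7.2 50. ] 0.4 [38.1 44.4]
wrist plate 2901 [ 508.  -201.   108.4] [ 508. -201.] [56.2  1.5] 89.2 [ 65.9 139.6]
scene foot 640 [ 523.3 -208.4    8.1] [ 508.9 -199.3] [71.5 71.7] 88.9 [ 5.2 10.6]
scene lips 134 [ 510.6 -202.    41.3] [ 510.1 -199.8] [52.2 26.1] 84.6 [38.1 45. ]
scene plate 975 [ 511.8 -201.5  104.1] [ 512.  -199.8] [57.1  7. ] 83.4 [ 65.8 139.3]
```

View pics/i.png

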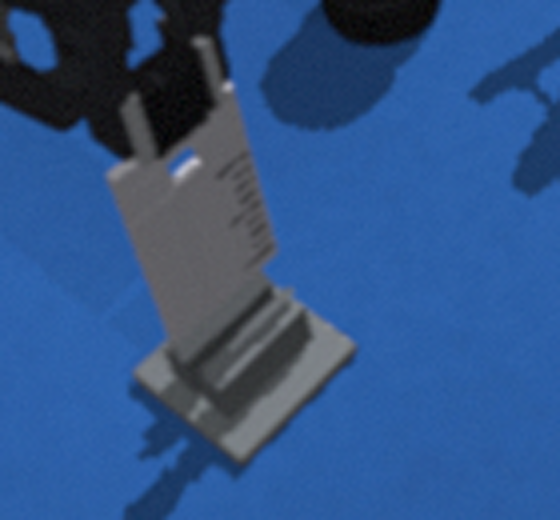

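>>> move_arm:
  steps: "0 -0.0005 0.003 0 0 0;0 0 0.006 0 0 0;0 0 0.006 0 0 0;0 0 0.005 0 0 0;0 0 0.003 0 0 0"

```text
clock: 15.2
eef_pos: [0.5096, -0.2002, 0.3236]
tool_rot: [[0.018, 1.0, -0.002], [1.0, -0.018, 0.001], [0.001, -0.002, -1.0]]
wrist_force: [-0.2, 0.1, -1.9]
grip_width: 0.0248
```

>>> move_arm:
  steps: "0 0 0.003 0 0 0;0 0 0.003 0 0 0;0 0 0.003 0 0 0;0 0 0.003 0 0 0;0 0 0.002 0 0 0"

```text
clock: 15.62
eef_pos: [0.5097, -0.2003, 0.3108]
tool_rot: [[0.018, 1.0, -0.0], [1.0, -0.018, 0.0], [0.0, -0.0, -1.0]]
wrist_force: [-0.1, 0.1, -2.0]
grip_width: 0.025
```

>>> move_arm:
  steps: "0 0 0.0015 0 0 0;0 0 0.0015 0 0 0;0 0 0.0015 0 0 0;0 0 0.001 0 0 0;0 0 0.001 0 0 0"

```text
clock: 16.03
eef_pos: [0.5098, -0.2002, 0.3046]
tool_rot: [[0.018, 1.0, 0.0], [1.0, -0.018, -0.0], [-0.0, 0.0, -1.0]]
wrist_force: [0.8, -0.5, -1.8]
grip_width: 0.0249
```

```bash
python3 chk.py j
```

```text
16.1833 [ 0.5097466  -0.20025103  0.30459776] [-0.23934426  0.07095833 -1.03010314] 0.024739840761326577
wrist foot 2274 [ 487.6 -200.8    7.5] [ 499.1 -201.1] [70.1 49.1] 89.9 [5.4 9.6]
wrist lips 725 [ 502.2 -201.2   42.2] [ 502.2 -200.8] [55.8 10.9] 88.9 [38.2 46.9]
wrist plate 4115 [ 506.1 -200.6  104. ] [ 505.6 -200.7] [56.4 13.9] 88.4 [ 66.  139.7]
scene foot 627 [ 523.6 -208.6    8.2] [ 508.7 -199.7] [70.9 72.7] 89.8 [ 5.4 10.8]
scene lips 163 [ 514.3 -201.8   42.6] [ 515.3 -201.2] [55.8 25. ] 72.5 [38.3 46.5]
scene plate 823 [ 511.6 -201.8  100.1] [ 513.5 -199.6] [57.8 15. ] 86.6 [ 66.1 139.3]
```

Sliding in freely, about 6 mm to go. Lowering slowly until the floor is felt.

>>> move_arm:
  steps: "0 0 0.001 0 0 0;0 0 0.001 0 0 0;0 0 0.001 0 0 0;0 0 0.001 0 0 0;0 0 0.0005 0 0 0"

```text
clock: 16.6
eef_pos: [0.5097, -0.2002, 0.2999]
tool_rot: [[0.018, 1.0, -0.0], [1.0, -0.018, 0.0], [0.0, -0.0, -1.0]]
wrist_force: [-0.5, 0.7, -0.9]
grip_width: 0.0249
```

>>> move_arm:
  steps: "0 0 0.0005 0 0 0;0 0 0.0005 0 0 0;0 0 0.0003 0 0 0;0 0 0.0003 0 0 0;0 0 0 0 0 0"

```text
clock: 17.02
eef_pos: [0.5097, -0.2002, 0.2985]
tool_rot: [[0.018, 1.0, -0.0], [1.0, -0.018, 0.0], [0.0, -0.0, -1.0]]
wrist_force: [-0.3, -0.2, -1.3]
grip_width: 0.0247
```

>>> move_arm:
  steps: "0 0 0.0003 0 0 0;0 0 0.0003 0 0 0;0 0 0.0003 0 0 0;0 0 0.0002 0 0 0;0 0 0 0 0 0"

```text
clock: 17.43
eef_pos: [0.5098, -0.2002, 0.2984]
tool_rot: [[0.018, 1.0, 0.001], [1.0, -0.018, -0.0], [-0.0, 0.001, -1.0]]
wrist_force: [-1.2, 1.2, 5.0]
grip_width: 0.0245
```

>>> move_arm:
  steps: "0 0 0.0003 0 0 0;0 0 0.0003 0 0 0;0 0 0.0002 0 0 0;0 0 0 0 0 0;0 0 0 0 0 0"

```text
clock: 17.85
eef_pos: [0.5098, -0.2002, 0.2984]
tool_rot: [[0.018, 1.0, 0.002], [1.0, -0.018, -0.001], [-0.001, 0.002, -1.0]]
wrist_force: [-2.2, 1.2, 7.4]
grip_width: 0.0246
```

>>> move_arm:
  steps: "0 0 -0.0005 0 0 0;0 0 -0.0004 0 0 0;0 0 -0.0002 0 0 0;0 0 0 0 0 0;0 0 0 0 0 0"
  newtons: 20

```text
clock: 18.27
eef_pos: [0.5098, -0.2002, 0.2984]
tool_rot: [[0.018, 1.0, 0.001], [1.0, -0.018, -0.0], [-0.0, 0.001, -1.0]]
wrist_force: [-0.6, 0.3, 6.1]
grip_width: 0.0251
```

>>> move_arm:
  steps: "0 0 0 0 0 0;0 0 0 0 0 0;0 0 0 0 0 0;0 0 0 0 0 0;0 0 0 0 0 0"
  grip: 0.035

```text
clock: 18.68
eef_pos: [0.5097, -0.2003, 0.2972]
tool_rot: [[0.018, 1.0, -0.001], [1.0, -0.018, 0.0], [0.0, -0.001, -1.0]]
wrist_force: [0.4, -0.8, 0.1]
grip_width: 0.0352
```

>>> move_arm:
  steps: "0 0 0 0 0 0;0 0 0 0 0 0;0 0 0 0 0 0;0 0 0 0 0 0;0 0 0 0 0 0"
  grip: 0.06

```text
clock: 19.1
eef_pos: [0.5098, -0.2003, 0.2978]
tool_rot: [[0.018, 1.0, 0.0], [1.0, -0.018, -0.0], [-0.0, 0.0, -1.0]]
wrist_force: [-0.3, -0.1, 0.5]
grip_width: 0.06
```

```bash
python3 chk.py k
```

```text
19.25 [ 0.50976813 -0.20024797  0.2977647 ] [ 5.41524091e-01  4.24194985e-01 -4.99125155e-04] 0.06023266162665852
wrist foot 2392 [ 487.8 -200.9    7.5] [ 499.7 -201.1] [70.1 50.4] 89.5 [ 5.7 10.1]
wrist lips 787 [ 502.6 -200.9   42.3] [ 502.3 -200.9] [55.8 11.7] 89.0 [38.2 46.6]
wrist plate 5425 [ 506.7 -200.7  108.4] [ 510.2 -200.7] [86.1 23.2] 89.0 [ 66.3 139.6]
scene foot 625 [ 524.2 -208.3    8.1] [ 509.5 -199.4] [70.7 71.2] 88.7 [ 5.1 10.6]
scene lips 162 [ 514.5 -201.8   42.6] [ 515.2 -201.5] [55.4 23.6] 71.8 [38.2 46.7]
scene plate 895 [ 512.2 -201.   102.9] [ 510.  -199.7] [85.1 21.6] 88.5 [ 65.9 139.4]
```

Released; retreat straight up, then check.

>>> move_arm:
  steps: "0 0 -0.004 0 0 0;0 0 -0.008 0 0 0;0 0 -0.012 0 0 0;0 0 -0.015 0 0 0;0 0 -0.015 0 0 0"

```text
clock: 19.67
eef_pos: [0.5097, -0.2002, 0.3536]
tool_rot: [[0.018, 1.0, 0.001], [1.0, -0.018, -0.0], [-0.0, 0.001, -1.0]]
wrist_force: [0.4, -0.2, 1.0]
grip_width: 0.0606
```

>>> move_arm:
  steps: "0 0 -0.02 0 0 0;0 -0.015 -0.02 0 0 0;0 -0.02 -0.02 0 0 0;0 -0.02 -0.015 0 0 0;0 -0.015 -0.01 0 0 0"

```text
clock: 20.08
eef_pos: [0.4384, -0.1987, 0.4408]
tool_rot: [[0.018, 1.0, 0.004], [1.0, -0.018, -0.002], [-0.002, 0.004, -1.0]]
wrist_force: [-0.0, 0.9, 0.7]
grip_width: 0.0602
```

>>> move_arm:
  steps: "0 0 0 0 0 0;0 0 0 0 0 0;0 0 0 0 0 0;0 0 0 0 0 0;0 0 0 0 0 0"

```text
clock: 20.5
eef_pos: [0.4404, -0.199, 0.4354]
tool_rot: [[0.017, 1.0, -0.002], [1.0, -0.017, 0.001], [0.001, -0.002, -1.0]]
wrist_force: [0.5, 0.1, 0.3]
grip_width: 0.0601
```

```bash
python3 chk.py l
python3 - <<'E'
from h import *
P=pts(dict(np.load('pics/scene.npz')));x,y,z=P[...,0],P[...,1],P[...,2]
s=(abs(x-.51)<.04)&(abs(y+.2)<.06)&(z<.2)
p=P[s&(z>.125)];print('block/top',np.percentile(p[:,2],[50,95,99.5]),p.mean(0))
q=P[(abs(x-.513)<.03)&(abs(y-.119)<.03)&(z>.2)&(z<.225)];print('round blk',len(q),q.mean(0))
for zl in((.05,.075),(.075,.1),(.1,.11)):
    q=P[s&(z>zl[0])&(z<zl[1])];print(zl,q.mean(0))
a=np.load('pics/scene.npz')['img']; cv2.imwrite('pics/m.png',cv2.resize(a[90:350,110:390],None,fx=2.1,fy=2.1)[...,::-1])
E
```

```text
20.65 [ 0.44022709 -0.19898738  0.43587184] [0.6522749  0.29189067 0.64743014] 0.06031036266442204
wrist foot 1033 [ 490.5 -201.1    7.5] [ 508.9 -201.4] [69.8 68.8] 89.4 [ 5.5 10. ]
wrist lips 283 [ 503.1 -200.7   42.6] [ 502.5 -201.3] [12.6 55.7] 0.6 [38.3 46.8]
wrist plate 1445 [ 507.4 -201.   101.6] [ 507.6 -201.1] [56.  11.5] 88.8 [ 65.7 139.2]
scene foot 629 [ 523.5 -208.6    8. ] [ 509.  -199.4] [70.8 72.5] 89.7 [ 5.2 10.7]
scene lips 167 [ 514.4 -202.2   42.7] [ 515.1 -201.9] [55.1 26. ] 70.1 [38.1 46.6]
scene plate 825 [ 512.1 -201.9  100. ] [ 512.1 -199.9] [57.1 15.8] 82.0 [ 65.8 138.9]
block/top [0.14820219 0.15461735 0.15553347] [ 0.51372725 -0.20210805  0.14503256]
round blk 138 [0.51471954 0.11676298 0.20871925]
(0.05, 0.075) [ 0.5114694  -0.20097812  0.06263271]
(0.075, 0.1) [ 0.51144998 -0.20104507  0.0878475 ]
(0.1, 0.11) [ 0.51129903 -0.20284288  0.10516225]
```

View pics/m.png

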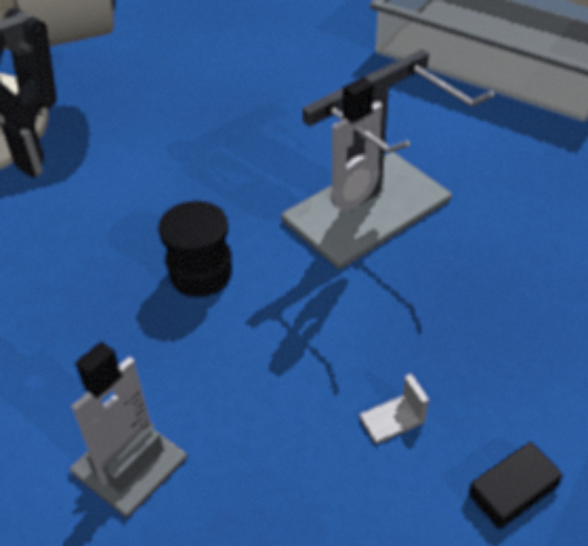

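```bash
python3 -c "
from plant import bot
print(bot.sign_off())"
```

```text
the job is handed in; nothing more can be done
None
```

The scale plate is off its peg and standing upright in the slotted holder, released, and I handed the job in at about 20.7 s.

- **Taking it off:** I gripped the block across its 26 mm sides and lifted the plate about 4.7 mm off the peg. I tilted it 23° with the grip end leaning back and slid it along the straight part. Then I followed the upturn at about 46° until it was clear of the tip. The readings I took while it was on the peg never exceeded about 2 N; wrist force is only reported at the end of each move, so brief peaks in between were not seen.
- **Putting it down:** The plate slid into the slot freely, and I felt the floor at about 7 N where I expected it.
- **Last checks:** The plate's top is at about 154–155 mm, which matches 8 + 146 mm, so it is fully down. It stands upright with no measurable lean and is within about 1 mm of the middle of the slot. The gripper was well clear, reading only noise.
- **Other objects:** The round plate still hangs on its peg. In the last picture the lens, bracket and battery look undisturbed; I did not measure their positions again.
- **Disagreement:** The scene and wrist cameras differed by about 1–1.5 mm in places, within the stated calibration, and no check failed.

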